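# Slide the plug-in module home into its bay

### The arm

A 6-joint arm with a two-finger parallel gripper is mounted at the origin on the work surface. World frame = base frame: x ahead of the robot, y to its left, z up, the work surface at z = 0. Lengths are in mm, angles in rad, forces in N, time in s.
With the tool pointing down it reaches from about 300 to 950 mm from the base axis. Payload 3.1 kg.
Tool frame: the origin (TCP) lies on the centre line of the jaws, within the pads' length; the fingertips stand 14 mm ahead of it and the grasp point (between the pads) lies 5 mm behind it; z points along the fingers, y is the line along which they close (so a half turn about z gives the same grasp; the last joint's range is limited). The gripper opens to 85 mm and grips with 20 to 120 N. Pads are 22 mm wide; open, the fingers measure 114 mm over their backs; the gripper's body (76 mm by 85 mm) begins 54 mm behind the grasp point. The pads swing forward as they close: fully open they stand 13 mm farther back than shut.
Start: joints at [1.11, 0.308, 1.634, -0, 1.2, -0.07], TCP at [238.106, 577.873, 206.472] pointing down, gripper open.
Joint ranges: [-3.06, 3.06], [-0.79, 1.96], [0.05, 2.63], [-1.19, 4.34], [0.05, 2.64], [-2.94, 2.94]. Speed limits (rad/s): [2.79, 2.79, 3.14, 3.14, 3.14, 3.14].

### API

Orientations are given as a unit quaternion [w, x, y, z].
In Python, from station import r gives the robot as it stands.
- The arm moves only by the tool apply_moves, never from a script. Its argument "deltas" is a list of rows, each a list of 7 numbers: the turn, a rotation vector about the tool's x, y, z in units of 4 degrees (1.0 is 4 degrees), then the shift along the tool's x, y, z in units of 2 cm (1.0 is 2 cm), then the closure, from 0 (fully open) to 1 (shut). In form: [[rx, ry, rz, dx, dy, dz, hand], ...]. A call has 1 to 20 rows; each row shifts and turns the commanded pose from where the row before left it, along the tool's axes as they then stand; what a row does not reach is not made up. A row lasts 1/10 s, in which the tool goes at most 50 mm and 8.59 degrees, less where a joint would pass 70% of its speed; a pose out of reach is approached as far as the arm can. A call with a number of a shift or a turn outside -1 to 1 is refused whole. A call with a gripper value outside its range is refused whole. The fingers move at their own pace and stop on an object; the grip force is fixed at half the most. Time passes only in rows, so rows that do not move let the fingers close. It gives the time, the measured TCP pose, the force, the opening and the grip force at its end, in the units of the state.
- r.read_state(): the state, without advancing time (a new reading comes with each control period).
- r.grab_frame(name): name is "side" or "top"; returns the picture (384x512x3 uint8, red, green, blue); there is no depth.
- r.camera_params(name): a dict with "intrinsics" (3x3 intrinsics, pixels), "R" (3x3) and "t" (3): a world point X has camera coordinates R X + t. Camera axes: x right, y down, z forward; pixel columns grow to the right and rows downward; lengths in mm; the calibration is good to about 2 mm. A picture is of the moment at which its call begins. camera_params takes no time and is no camera call.
- r.sign_off(): hands the job in; it is judged then, once.
The state is a dict: "t": time; "joint_positions": joint angles; "joint_velocities": joint speeds; "effort": joint torques, N m; "eef_pos": TCP position; "ee_rot": TCP orientation; "contact_force": force on the tool from outside, world axes, zero at the start; "wrist_torque": the same for the moment, N m; "width": finger opening in mm; "finger_force": force on a finger pad.
Only numpy, scipy, OpenCV 4.12 (cv2) and the standard library are available. Lean on these libraries where they do the work, as an engineer would, in place of code of your own. Each camera call takes 0.05 s, during which the arm holds its last target. There are 200 camera calls.

### The job

The flat plug-in module lies loose on the radio bench. Slide it nose first into the empty docking bay until it is fully home, with its front plate up against the front of the bay, and leave the other things on the bench where they are.

Things in the scene. Friction and masses are not known exactly. Their poses are not given: they have to be found in the camera images.
- module: The loose plug-in module, flat on the bench: bare-metal tray 120 long x 76 wide x 24 mm high with a circuit on top (parts up to 38 mm), and across one end a grey upright front plate, 8 thick x 100 wide x 42 mm high. 0.3 to 0.65 kg. Origin: centre of the tray's underside. x axis: along the tray towards its nose (the end without plate); tray at x -60..60, plate at x -68..-60 mm; z up.
- module_nose (a point): Middle of the module's nose end face, 60 mm ahead of the module's origin and 12 mm above its underside.
- module_plate (a point): Middle of the outer face of the module's front plate, 68 mm behind the module's origin and 21 mm above its underside.
- bay: The empty docking bay, a low grey frame fixed to the bench, open in front and below (the module slides in on the bench). Two rails 36 mm high, 112 mm wide overall; the slot between them is 80 mm wide, flared to about 96 mm at the mouth over the first 24 mm. Origin: centre of the mouth plane (the rails' front ends), at bench height. x axis: the way in, along the slot; z up.
- bay_mouth (a point): Centre of the empty bay's mouth plane, 12 mm above the bench. From 38 mm behind it, steel lips cover 7 mm of each side of the slot, 30 mm above the bench, so the module goes in only by sliding. A rear wall, 48 mm high, stands 126 mm behind it. Fully home, the module's front plate rests on the rails' front ends, its nose 120 mm behind the mouth plane.
- bay_full: The neighbouring bay, the same frame with a module already seated in it (fixed). Same origin and axes as the empty bay; its front plate reaches 8 mm in front of the mouth plane.
- mug: Bystander: white mug, 80 mm across, 95 mm high. Origin: centre of its underside.
- jar: Bystander: closed glass jar, 60 mm across, 80 mm high. Origin: centre of its underside.
- spool: Bystander: metal wire spool standing on end, 60 mm across, 40 mm high. Origin: centre of its underside.
- screwdriver: Bystander: screwdriver lying on the bench. Origin: between handle and blade, tool axis along x.
- microphone: Bystander: black hand microphone, 90 x 55 x 28 mm. Origin: centre of its underside.
- morse_key: Bystander: brass Morse key on a wooden base, 100 x 75 x 42 mm. Origin: centre of its underside.
- multimeter: Bystander: multimeter lying flat, 150 x 80 x 42 mm. Origin: centre of its underside.
Mind the look-alikes: they are no part of the job. Leave any purple look-alike of the bay alone.

How it is judged:
By the outcome, as a careful person would: the job done as asked, in the order asked, and still so for the second after the job is handed in, with the robot touching nothing.
It also fails if it takes over 58 s, if anything falls off the work surface, if the arm or the gripper's body presses on something with over 40 N, if the wrist force passes 120 N, or if a joint passes its speed limit or range.

## Working session

There is one attempt and no reset: what is moved stays moved. The work goes in short steps, Python scripts to look and compute and a tool call to move; the robot and the scene stay as the last step left them, time stands still between calls to the robot, and variables do not carry over. Pictures are saved under pics/ and viewed, at most 10 in all, crops included, and the job is handed in when it is done.

Besides the shell and the picture viewer there is one more tool, called as name(argument=value, ...), one argument or row to a line, values as JSON. apply_moves: Moves the arm, as the interface text tells. Shifts and turns lie within -1 to 1; 1 stands for 2 cm of shift or 4 degrees of turn. Its arguments: {"type":"object","properties":{"deltas":{"type":"array","items":{"type":"array","items":{"type":"number"}}}},"required":["deltas"]}

```bash
mkdir -p pics; ls; python3 - <<'E'
from station import r
import cv2,numpy as np
for n in ("top","side"):
    im=r.grab_frame(n); cv2.imwrite(f"pics/{n}0.png",cv2.resize(im[:,:,::-1],(800,600),interpolation=cv2.INTER_CUBIC)); cv2.imwrite(f"{n}_raw.png",im[:,:,::-1])
    p=r.camera_params(n); print(n,np.round(p["intrinsics"],1).tolist(),np.round(p["R"],3).tolist(),np.round(p["t"]),np.round(-p["R"].T@p["t"]))
s=r.read_state();print(s)
E
```

```text
pics
top [[390.2, 0.0, 246.7], [0.0, 390.2, 185.7], [0.0, 0.0, 1.0]] [[-0.011, -1.0, 0.015], [-0.986, 0.008, -0.166], [0.166, -0.016, -0.986]] [ -54.  473. 1209.] [ 265.  -39. 1271.]
side [[395.0, 0.0, 262.4], [0.0, 395.0, 185.8], [0.0, 0.0, 1.0]] [[0.878, -0.478, -0.004], [-0.323, -0.587, -0.743], [0.353, 0.653, -0.67]] [-439.  157. 1116.] [  42. -847.  862.]
{'t': 0.1, 'joint_positions': array([ 1.11030657e+00,  3.08913840e-01,  1.63506518e+00,  3.68297198e-05,
        1.19971568e+00, -6.96848150e-02]), 'joint_velocities': array([-0.00137458, -0.00296218, -0.00234839,  0.00048168,  0.00081621,
        0.00067638]), 'effort': array([-2.14353258e-05, -4.16412377e+01, -2.77643859e+01,  2.26804303e-05,
        4.05448023e-03, -1.36296768e-05]), 'eef_pos': array([237.73057725, 577.15271464, 205.36170835]), 'ee_rot': array([-2.91915896e-04,  1.94167822e-01,  9.80967763e-01, -1.00981406e-03]), 'contact_force': array([-0.78248395, -0.17936947, -1.06742425]), 'wrist_torque': array([0.01871982, 0.03520516, 0.01371768]), 'finger_force': 0.0, 'width': 85.83592459495323}
```

View pics/top0.png

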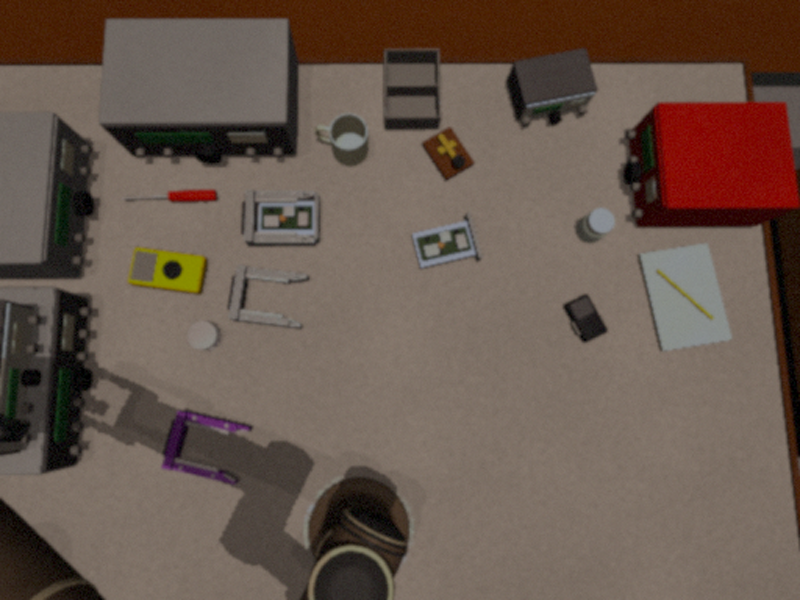

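View pics/side0.png

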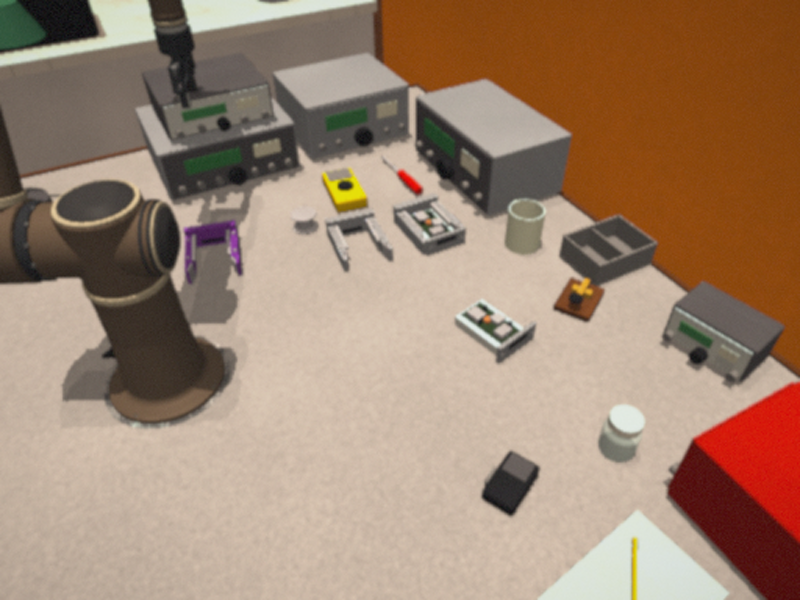

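The top view shows the module at about (445,244), with its plate on the right and its nose pointing left. The empty grey bay is at about (270,297) with its mouth on the right. The full bay sits above it, and the purple look-alike is at (205,447). I'll zoom in to measure.

```bash
python3 - <<'E'
import cv2,numpy as np
a=cv2.imread("top_raw.png")[125:215,140:310]; b=cv2.imread("side_raw.png")[120:232,205:345]
cv2.imwrite("pics/top_c.png",cv2.resize(a,None,fx=4.7,fy=4.7,interpolation=cv2.INTER_CUBIC)*1)
cv2.imwrite("pics/side_c.png",cv2.resize(b,None,fx=5,fy=5,interpolation=cv2.INTER_CUBIC))
E
```

```text
(no output)
```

View pics/top_c.png

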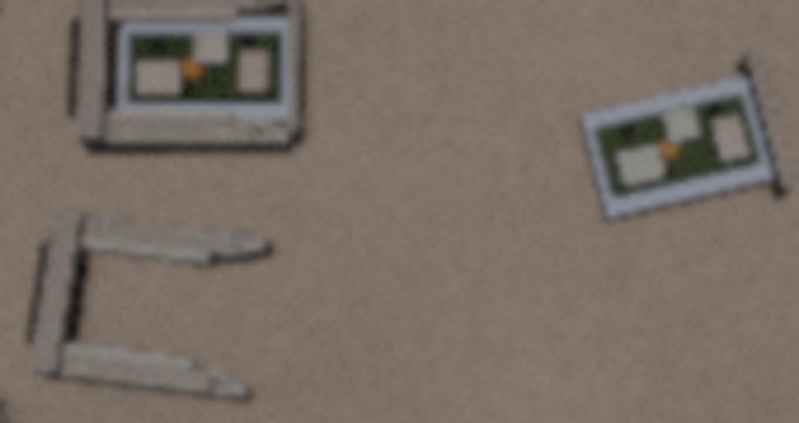

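View pics/side_c.png

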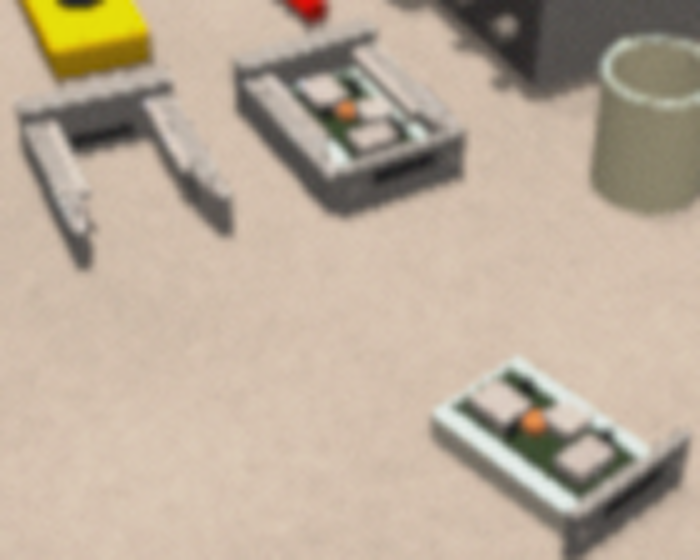

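The crops show the tray's nose corners near (582,115) and (608,217), and its plate end on the right at about (775,190). The bay's rail tips are at (268,247) and (247,394). Next I'll fit these with masks and rays.

```bash
cat > h.py <<'E'
import cv2,numpy as np
from station import r
def avg(n,k=6): return np.mean([r.grab_frame(n).astype(float) for _ in range(k)],0)
def ray(n,px,z):
    p=r.camera_params(n);K,R,t=(np.array(p[k]) for k in("intrinsics","R","t"))
    px=np.atleast_2d(px).astype(float);d=np.c_[px,np.ones(len(px))]@np.linalg.inv(K).T@R;c=-R.T@t
    return (c+d*((z-c[2])/d[:,2])[:,None])[:,:2]
def comps(m,lo,hi):
    n,l,s,c=cv2.connectedComponentsWithStats(m.astype(np.uint8),connectivity=8)
    return [(s[i],c[i],l==i) for i in range(1,n) if lo<s[i,4]<hi]
E
python3 - <<'E'
from h import *
im=avg("top",4);np.save("top.npy",im);np.save("side.npy",avg("side",4))
def up(m): return m
crop=cv2.resize(im[125:215,140:310].astype(np.float32),None,fx=4,fy=4,interpolation=cv2.INTER_CUBIC)
off=lambda p:(np.array(p)+.5)/4-.5+[140,125]
rb=crop[...,0]-crop[...,2]; v=crop.mean(2)
bg=np.median(rb);print("bg rb",bg,"v",np.median(v))
vis=np.zeros(rb.shape+(3,),np.uint8)
m=(rb<bg*0.55);vis[...,1]=m*255
dark=v<np.median(v)*.75;vis[...,2]=dark*255
cv2.imwrite("pics/mask.png",vis)
for s,c,_m in comps(m|dark,800,99999): 
    q=cv2.minAreaRect(np.argwhere(_m)[:,::-1].astype(np.float32)); print(s,np.round(c),q)
E
```

```text
bg rb 23.78975 v 114.20836
[   57     0   204   132 19891] [166.  68.] ((158.5, 65.5), (131.0, 203.0), 90.0)
[  493    50   179   139 15045] [580. 125.] ((580.7941284179688, 126.17648315429688), (122.96556091308594, 161.0436553955078), 75.96376037597656)
[  22  183  145  152 7134] [ 77. 274.] ((99.06808471679688, 257.54315185546875), (148.2102813720703, 142.45721435546875), 5.792797088623047)
[ 108  194  125   34 2165] [175. 213.] ((170.26278686523438, 210.76620483398438), (123.61803436279297, 30.203460693359375), 6.709836959838867)
```

View pics/mask.png

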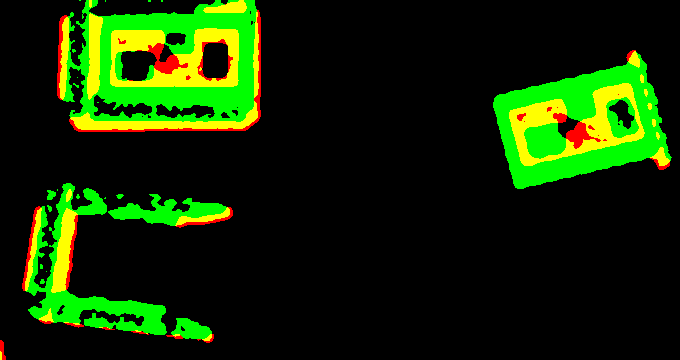

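```bash
cat > m.py <<'E'
from h import *
off=lambda p:(np.array(p,float)+.5)/4-.5+[140,125]
def masks(im):
    c=cv2.resize(im[125:215,140:310].astype(np.float32),None,fx=4,fy=4,interpolation=cv2.INTER_CUBIC)
    rb=c[...,0]-c[...,2];v=c.mean(2);return rb<13,v<86
def edge(m,c0,c1,r0,r1,last,z):
    P=[]
    for c in range(c0,c1):
        i=np.flatnonzero(m[r0:r1,c])
        if len(i):P.append((c,r0+i[-1 if last else 0]+(.5 if last else -.5)))
    W=ray("top",off(P),z)
    for _ in range(4):
        d=cv2.fitLine(W.astype(np.float32),cv2.DIST_HUBER,0,.01,.01).ravel()
        n=np.array([-d[1],d[0]]);e=(W-d[2:])@n;W=W[abs(e)<max(2,1.5*e.std())]
    return d[2:],d[:2]*np.sign(d[1]),e.std()
E
python3 - <<'E'
from m import *
g,d=masks(np.load("top.npy"));a=g|d
sh=lambda n,q:print(n,np.round(q[0],1),"yaw",round(np.degrees(np.arctan2(q[1][1],q[1][0])),2),"sd",round(float(q[2]),2))
def sep(A,B):
    t=A[1]+B[1];t/=np.linalg.norm(t);n=np.array([-t[1],t[0]]);return abs((B[0]-A[0])@n)
U=edge(a,505,615,40,200,0,24);L=edge(g,525,645,40,200,1,24);sh("modU",U);sh("modL",L);print("w",sep(U,L))
BU=edge(a,80,170,180,225,0,36);BL=edge(g,60,165,285,345,1,36);sh("bayU",BU);sh("bayL",BL);print("w",sep(BU,BL))
BLd=edge(a,60,165,285,345,1,36);sh("bayLd",BLd);print(sep(BU,BLd))
pts={"nose":([[494,101],[516,187]],24),"plate":([[633,53],[665,167]],42),"tips":([[231,213],[211,338]],36),"rearwall_in":([[75,213],[66,291]],36)}
for k,(p,z) in pts.items():
    w=ray("top",off(p),z);print(k,np.round(w,1).tolist(),np.round(w.mean(0),1))
E
```

```text
modU [ 611.7 -169. ] yaw 103.19 sd 0.4
modL [ 532.7 -187.5] yaw 103.12 sd 0.36
w 81.11504
bayU [513.  195.2] yaw 69.87 sd 1.75
bayL [406.8 189. ] yaw 82.12 sd 0.47
w 101.624504
bayLd [406.4 192.5] yaw 82.8 sd 0.71
102.999756
nose [[593.9, -114.5], [521.5, -131.1]] [ 557.7 -122.8]
plate [[628.8, -227.8], [533.3, -250.6]] [ 581.1 -239.2]
tips [[499.6, 99.5], [398.8, 114.4]] [449.2 106.9]
rearwall_in [[500.6, 224.5], [437.5, 230.0]] [469.  227.3]
```

```bash
python3 - <<'E'
from m import *
def sh(n,w):
    d=w[0]-w[1];d=d/np.linalg.norm(d);y=np.degrees(np.arctan2(d[0],-d[1]));print(n,np.round(w,1).tolist(),"mid",np.round(w.mean(0),1),"len",round(float(np.linalg.norm(w[0]-w[1])),1),"yaw of perp",round(y%180,1))
T=lambda p:(np.array(p,float)+.5)/4.7-.5+[140,125]
S=lambda p:(np.array(p,float)+.5)/5-.5+[205,120]
sh("top tips36",ray("top",T([[269,246],[248,394]]),36))
sh("top wall48",ray("top",T([[71,213],[48,374]]),48))
sh("side tips36",ray("side",S([[227,203],[82,236]]),36))
sh("side tips0",ray("side",S([[229,234],[84,268]]),0))
sh("side wall48 front",ray("side",S([[171,84],[24,112]]),48))
sh("side plate42",ray("side",S([[688,436],[566,518]]),42))
sh("side nose24",ray("side",S([[516,359],[434,413]]),24))
sh("side plate0",ray("side",S([[684,478],[568,556]]),0))
E
```

```text
top tips36 [[502.6, 101.3], [401.0, 114.4]] mid [451.8 107.8] len 102.5 yaw of perp 82.6
top wall48 [[524.2, 234.3], [414.4, 246.5]] mid [469.3 240.4] len 110.5 yaw of perp 83.6
side tips36 [[502.5, 92.1], [402.6, 107.2]] mid [452.6  99.7] len 101.0 yaw of perp 81.4
side tips0 [[508.1, 101.8], [405.5, 116.9]] mid [456.8 109.3] len 103.6 yaw of perp 81.7
side wall48 front [[523.5, 219.6], [418.0, 238.8]] mid [470.8 229.2] len 107.2 yaw of perp 79.7
side plate42 [[634.9, -239.9], [535.5, -259.2]] mid [ 585.2 -249.6] len 101.3 yaw of perp 101.0
side nose24 [[595.3, -120.4], [525.3, -136.7]] mid [ 560.3 -128.6] len 72.0 yaw of perp 103.1
side plate0 [[641.4, -236.4], [544.8, -254.3]] mid [ 593.1 -245.3] len 98.2 yaw of perp 100.5
```

apply_moves(
  deltas=[
    [0,0,0,-1,-0.98,0,0],
    [0,0,0,-1,-0.98,0,0],
    [0,0,0,-1,-0.98,0,0],
    [0,0,0,-1,-0.98,0,0],
    [0,0,0,-1,-0.98,0,0],
    [0,0,0,-1,-0.98,0,0],
    [0,0,0,-1,-0.98,0,0],
    [0,0,0,-1,-0.98,0,0],
    [0,0,0,-1,-0.98,0,0],
    [0,0,0,-1,-0.98,0,0],
    [0,0,0,-1,-0.98,0,0],
    [0,0,0,-1,-0.98,0,0],
    [0,0,0,-1,-0.98,0,0],
    [0,0,0,-1,-0.98,0,0],
    [0,0,0,-1,-0.98,0,0],
    [0,0,0,-1,-0.98,0,0],
    [0,0,0,-1,-0.98,0,0],
    [0,0,0,-1,-0.98,0,0],
    [0,0,0,-1,-0.98,0,0],
    [0,0,0,-1,-0.98,0,0],
  ],
)

```text
t: 2.5
eef_pos: [459.1, 61.9, 206.8]
ee_rot: [0.0, 0.194, 0.981, 0.0]
contact_force: [-0.6, 0.4, 0.1]
width: 85.3
finger_force: 0.0
```

apply_moves(
  deltas=[
    [0,0,0,-1,-0.98,0,0],
    [0,0,0,-1,-0.98,0,0],
    [0,0,0,-1,-0.98,0,0],
    [0,0,0,-1,-0.98,0,0],
    [0,0,0,-1,-0.98,0,0],
    [0,0,0,-1,-0.98,0,0],
    [0,0,0,-1,-0.98,0,0],
    [0,0,0,-1,-0.98,0,0],
    [0,0,0,-1,-0.98,0,0],
    [0,0,0,-1,-0.98,0,0],
    [0,0,0,-1,-0.98,0,0],
  ],
)

```text
t: 3.6
eef_pos: [580.3, -221.2, 206.6]
ee_rot: [0.0, 0.194, 0.981, 0.0]
contact_force: [0.6, -0.1, 0.3]
width: 85.7
finger_force: 0.0
```

apply_moves(
  deltas=[
    [0,0,1,0,0,0,0],
    [0,0,1,0,0,0,0],
    [0,0,1,0,0,0,0],
    [0,0,1,0,0,0,0],
    [0,0,1,0,0,0,0],
    [0,0,1,0,0,0,0],
    [0,0,1,0,0,0,0],
    [0,0,1,0,0,0,0],
    [0,0,1,0,0,0,0],
    [0,0,1,0,0,0,0],
    [0,0,1,0,0,0,0],
    [0,0,1,0,0,0,0],
    [0,0,1,0,0,0,0],
    [0,0,0.65,0,0,0,0],
    [0,0,0,0,0,0,0],
  ],
)

```text
t: 5.1
eef_pos: [579.9, -220.1, 206.5]
ee_rot: [0.0, 0.622, 0.783, 0.0]
contact_force: [-0.0, -0.8, 0.1]
width: 85.3
finger_force: 0.0
```

```bash
cat >> h.py <<'E'
from scipy.spatial.transform import Rotation
def go(x,y,z,yaw):
    s=r.read_state();q=s["ee_rot"];R=Rotation.from_quat([q[1],q[2],q[3],q[0]]).as_matrix();p=s["eef_pos"]
    y0=np.degrees(np.arctan2(R[1,0],R[0,0]))
    print("t",round(s["t"],2),"p",np.round(p,1),"yaw",round(y0,1),"zax",np.round(R[:,2],3),"w",round(s["width"],1),"F",np.round(s["contact_force"],1))
    print("tool units",np.round(R.T@(np.array([x,y,z])-p)/20,3),"rz",round(-(yaw-y0)/4,2))
E
python3 -c "
from h import *
go(583,-223,70,103)"
```

```text
t 5.1 p [ 579.9 -220.1  206.5] yaw 103.0 zax [ 0. -0. -1.] w 85.3 F [-0.  -0.8  0.1]
tool units [-0.175  0.116  6.827] rz 0.0
```

apply_moves(
  deltas=[
    [0,0,0,-0.175,0.116,0.8,0],
    [0,0,0,0,0,1,0],
    [0,0,0,0,0,1,0],
    [0,0,0,0,0,1,0],
    [0,0,0,0,0,1,0],
    [0,0,0,0,0,1,0],
    [0,0,0,0,0,1,0],
    [0,0,0,0,0,0.8,0],
    [0,0,0,0,0,0,0],
    [0,0,0,0,0,0,0],
  ],
)

```text
t: 6.1
eef_pos: [582.7, -222.9, 53.9]
ee_rot: [-0.0, 0.622, 0.783, -0.0]
contact_force: [0.4, -0.7, -0.2]
width: 85.4
finger_force: 0.0
```

```bash
python3 - <<'E'
from h import *
go(583,-223,20,103)
a=avg("side",2)[120:260,255:385];b=avg("top",2)[115:195,230:330]
a=cv2.resize(a,(420,452));b=cv2.resize(b,(380,304))
o=np.zeros((452,800,3));o[:,:420]=a;o[:304,420:]=b
cv2.imwrite("pics/pre.png",np.clip(o[:,:,::-1]*1.3,0,255))
E
```

```text
t 6.1 p [ 582.7 -222.9   53.9] yaw 103.0 zax [-0.001  0.    -1.   ] w 85.4 F [ 0.4 -0.7 -0.2]
tool units [-0.007  0.014  1.694] rz 0.0[ WARN:0@5.727] global loadsave.cpp:1063 imwrite_ Unsupported depth image for selected encoder is fallbacked to CV_8U.
```

View pics/pre.png

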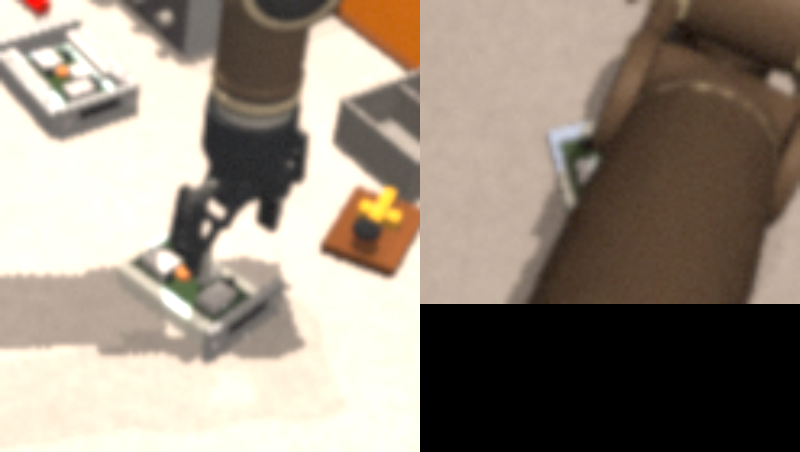

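The side view shows the near fingertip at about (190,270) and the far one at about (268,228), over the tray. I'll work out the tip height from those two points.

```bash
python3 - <<'E'
from h import *
p=r.camera_params("side");K,R,t=(np.array(p[k]) for k in("intrinsics","R","t"))
y=np.array([-np.sin(np.radians(103)),np.cos(np.radians(103))])
for s in(1,-1):
  for o in(43,57):
    for z in(40,53):
      c=K@(R@np.r_[np.array([582.7,-222.9])+s*o*y,z]+t);q=c[:2]/c[2];print(s,o,z,np.round((q-[255,120])*[420/130,452/140]))
E
```

```text
1 43 40 [190. 313.]
1 43 53 [192. 303.]
1 57 40 [180. 321.]
1 57 53 [181. 311.]
-1 43 40 [255. 268.]
-1 43 53 [256. 257.]
-1 57 40 [265. 260.]
-1 57 53 [266. 250.]
```

```bash
python3 - <<'E'
from h import *
a=avg("side",4)[165:235,285:365]
cv2.imwrite("pics/pre2.png",np.clip(cv2.resize(a,None,fx=8,fy=8,interpolation=cv2.INTER_CUBIC)[:,:,::-1],0,255).astype(np.uint8))
E
```

```text
(no output)
```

View pics/pre2.png

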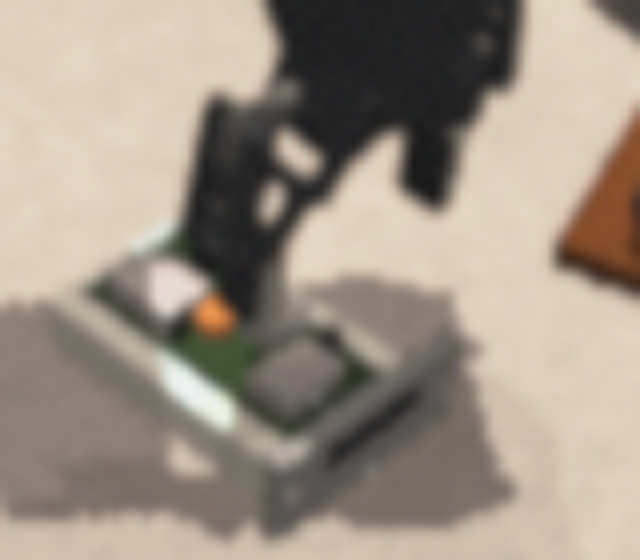

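The near fingertip shows at raw pixel (316,204) and the far one at (339,191). That is higher than I expected, so I'll check the tool geometry against the start picture too.

```bash
python3 - <<'E'
from h import *
p=r.camera_params("side");K,R,t=(np.array(p[k]) for k in("intrinsics","R","t"))
pr=lambda X:(lambda c:c[:2]/c[2])(K@(R@np.array(X,float)+t))
y=np.array([.381,.925])
for s in(1,-1):
  for z in(192,205,240): print(s,z,np.round((pr(np.r_[np.array([237.7,577.2])+s*43*y,z])),1))
a=cv2.imread("side_raw.png")[0:80,80:160]
cv2.imwrite("pics/st.png",cv2.resize(a,None,fx=7,fy=7,interpolation=cv2.INTER_CUBIC))
print("now tips ray z=53/95",ray("side",[[316,204],[339,191]],53),ray("side",[[316,204],[339,191]],95))
E
```

```text
1 192 [125.9  71.1]
1 205 [125.1  67.9]
1 240 [122.8  58.9]
-1 192 [122.3  82. ]
-1 205 [121.5  78.6]
-1 240 [119.   69.4]
now tips ray z=53/95 [[ 567.24923184 -202.13596382]
 [ 659.42210291 -189.34154063]] [[ 539.96533081 -235.62113255]
 [ 627.3517268  -223.49111514]]
```

View pics/st.png

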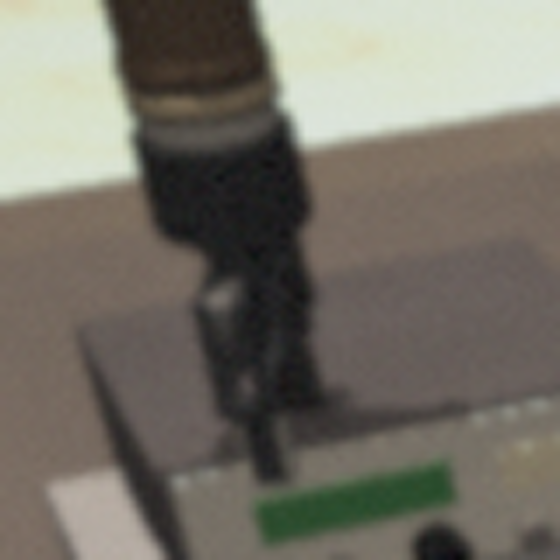

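apply_moves(
  deltas=[
    [0,0,0,0,0,0.5,0],
    [0,0,0,0,0,0.5,0],
    [0,0,0,0,0,0,0],
  ],
)

```text
t: 6.8
eef_pos: [580.9, -222.0, 31.9]
ee_rot: [-0.002, 0.622, 0.783, -0.001]
contact_force: [-0.8, 0.5, -0.4]
width: 85.3
finger_force: 0.0
```

```bash
python3 - <<'E'
from h import *
go(583,-223,20,103)
a=avg("side",6)[165:235,300:350]
np.set_printoptions(linewidth=250)
print("cols",np.arange(308,346,2))
for i in range(20,52,2): print(165+i,a[i,8:46:2].mean(1).astype(int))
E
```

```text
t 6.8 p [ 580.9 -222.    31.9] yaw 103.0 zax [-0.004  0.002 -1.   ] w 85.3 F [-0.8  0.5 -0.4]
tool units [-0.073  0.096  0.594] rz 0.0
cols [308 310 312 314 316 318 320 322 324 326 328 330 332 334 336 338 340 342 344]
185 [179  62  70  83  73  64  48  36  32  36  38  36  37  34  36  31  41  89 192]
187 [145  45  62  63  61  90  88  35  35  37  36  49  90  55  27  38  88 168 206]
189 [118  45  54  46  49 135 179 109  44  36  70 155 186  73  30  33  99 199 208]
191 [ 90  41  51  37  38  94 174 177  70  66 174 204 184  56  27  34 121 205 210]
193 [ 64  35  39  36  51  74  78  92  48 134 203 207 177  59  30  46 148 207 209]
195 [ 36  34  37  36 101 153  49  44  96 193 207 208 200 147  72  67 174 206 207]
197 [ 35  36  37  38 109 119  51 134 190 209 210 210 207 203 177 163 198 206 209]
199 [ 41  43  40  36  57  50 102 195 203 201 200 199 198 199 203 207 203 203 206]
201 [ 87  51  40  35  36  52 131 161 143 138 137 136 136 137 151 169 193 204 206]
203 [100  86  41  36  42  75 131 141 163 147 130 128 128 127 125 127 142 201 206]
205 [ 54  87  39  33  61  94 116 112 126 127 149 134 129 127 125 128 127 181 207]
207 [ 60  59  36  35  69  87  87 109  80  53 138 166 144 129 125 117 104 129 198]
209 [ 81  63  46  38  75  94 112 120 111  95  76 131 154 134 108 102  92 108 173]
211 [205  99  66  60  86 102 116 115 114 103  59  54 106 114  98  86  86 121 192]
213 [238 219 132  69  81  98 113 111 102  75  53  81 100  90  70  81  95 114 181]
215 [206 235 225 127  62  74  92  90  81  66  91  98  83  50  52  82  90 111 157]
```

apply_moves(
  deltas=[
    [0,0,0,0,0,0,0],
    [0,0,0,0,0,0,0],
  ],
)

```text
t: 7.3
eef_pos: [583.2, -223.1, 34.8]
ee_rot: [0.0, 0.622, 0.783, 0.0]
contact_force: [-0.1, 0.1, 0.0]
width: 85.3
finger_force: 0.0
```

```bash
python3 - <<'E'
from h import *
go(583,-223,20,103);s=r.read_state();print(np.round(s["joint_positions"],3),np.round(s["effort"],1),s["wrist_torque"])
a=avg("top",4);np.save("t2.npy",a);b=avg("side",2)
o=np.zeros((600,800,3))
o[:,:400]=cv2.resize(a[100:280,200:320],(400,600),interpolation=cv2.INTER_CUBIC)
o[:400,400:]=cv2.resize(b[130:230,270:370],(400,400),interpolation=cv2.INTER_CUBIC)
cv2.imwrite("pics/p9.png",np.clip(o[:,:,::-1],0,255).astype(np.uint8))
E
```

```text
t 7.3 p [ 583.2 -223.1   34.8] yaw 103.0 zax [ 0. -0. -1.] w 85.3 F [-0.1  0.1  0. ]
tool units [ 0.006 -0.009  0.739] rz 0.0
[-0.435  0.51   1.738  0.     0.894 -0.662] [ -0.  -44.7 -22.5  -0.   -0.   -0. ] [ 0.01538568 -0.04940224  0.03618596]
```

View pics/p9.png

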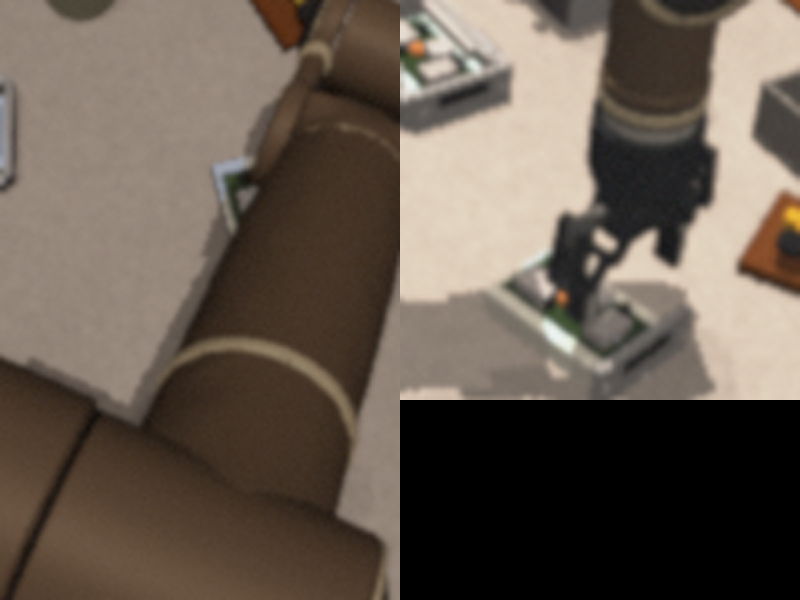

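The near fingertip is at about (575,310) in the side half. It doesn't cover the tray's near edge, so the tips must still be above the tray. I'll go down in small steps and watch the force and tip pixels.

apply_moves(
  deltas=[
    [0,0,0,0,0,0.25,0],
    [0,0,0,0,0,0.25,0],
    [0,0,0,0,0,0.25,0],
    [0,0,0,0,0,0,0],
  ],
)

```text
t: 8.0
eef_pos: [581.8, -222.5, 18.0]
ee_rot: [-0.001, 0.622, 0.783, -0.0]
contact_force: [0.1, -0.2, -0.1]
width: 85.5
finger_force: 0.0
```

```bash
cat > tip.py <<'E'
from h import *
def tips():
    a=avg("side",4).mean(2)
    for c0,c1,r0,r1 in((306,318,190,235),(328,346,180,225)):
        m=np.zeros(a.shape,bool);m[r0:r1,c0:c1]=a[r0:r1,c0:c1]<52
        # keep part connected with the top row of the window
        for s,c,k in comps(m,3,9999):
            if s[1]==r0: 
                y=np.argwhere(k);print("tip bottom row",y[:,0].max(),"cols",y[y[:,0]==y[:,0].max()][:,1])
E
python3 -c "
from tip import *
go(583,-223,10,103);tips()"
```

```text
t 8.0 p [ 581.8 -222.5   18. ] yaw 103.0 zax [-0.002  0.001 -1.   ] w 85.5 F [ 0.1 -0.2 -0.1]
tool units [-0.039  0.052  0.402] rz 0.0
tip bottom row 213 cols [314]
tip bottom row 198 cols [336 337]
```

apply_moves(
  deltas=[
    [0,0,0,0,0,0.2,0],
    [0,0,0,0,0,0.2,0],
    [0,0,0,0,0,0,0],
    [0,0,0,0,0,0,0],
  ],
)

```text
t: 8.6
eef_pos: [582.7, -222.9, 11.2]
ee_rot: [-0.0, 0.622, 0.783, -0.0]
contact_force: [-0.3, 0.3, -0.7]
width: 85.6
finger_force: 0.0
```

```bash
python3 -c "
from tip import *
go(583,-223,10,103);tips()
s=r.read_state();print(s['t'],s['eef_pos'],s['contact_force'])"
```

```text
t 8.6 p [ 582.7 -222.9   11.2] yaw 103.0 zax [-0.001  0.    -1.   ] w 85.6 F [-0.3  0.3 -0.7]
tool units [-0.009  0.013  0.059] rz 0.0
tip bottom row 200 cols [335 336 337]
8.8 [ 583.10921738 -223.05808043   11.62384327] [-0.48549207  0.07277916 -0.31811711]
```

apply_moves(
  deltas=[
    [0,0,0,0,0,0,0.2],
    [0,0,0,0,0,0,0.2],
    [0,0,0,0,0,0,0.2],
    [0,0,0,0,0,0,0.2],
    [0,0,0,0,0,0,0.2],
  ],
)

```text
t: 9.3
eef_pos: [583.0, -223.0, 11.5]
ee_rot: [-0.0, 0.622, 0.783, -0.0]
contact_force: [1.4, 0.0, -0.2]
width: 68.4
finger_force: 0.0
```

```bash
python3 -c "
from tip import *
go(583,-223,10,103);tips()
s=r.read_state();print(s['finger_force'])"
```

```text
t 9.3 p [ 583.  -223.    11.5] yaw 103.0 zax [-0. -0. -1.] w 68.4 F [ 1.4  0.  -0.2]
tool units [-0.002  0.002  0.074] rz 0.0
tip bottom row 203 cols [333 334 335]
0.0
```

Width closed to 68 mm with no force, so the tips really are about 38 mm above the reported TCP, as the pictures show. I'll reopen and go lower.

apply_moves(
  deltas=[
    [0,0,0,0,0,0,0],
    [0,0,0,0,0,0,0],
    [0,0,0,0,0,0,0],
    [0,0,0,0,0,0.4,0],
    [0,0,0,0,0,0.4,0],
    [0,0,0,0,0,0,0],
    [0,0,0,0,0,0,0],
  ],
)

```text
t: 10.2
eef_pos: [582.3, -222.7, -5.4]
ee_rot: [-0.001, 0.622, 0.783, -0.0]
contact_force: [-1.1, 0.6, 0.3]
width: 85.5
finger_force: 0.0
```

```bash
python3 -c "
from tip import *
go(583,-223,-30,103);tips()"
```

```text
t 10.2 p [ 582.3 -222.7   -5.4] yaw 103.0 zax [-0.002  0.001 -1.   ] w 85.5 F [-1.1  0.6  0.3]
tool units [-0.026  0.034  1.228] rz 0.0
tip bottom row 204 cols [334 335 336]
```

apply_moves(
  deltas=[
    [0,0,0,0,0,0.2,0],
    [0,0,0,0,0,0.2,0],
    [0,0,0,0,0,0.1,0],
    [0,0,0,0,0,0,0],
  ],
)

```text
t: 10.8
eef_pos: [582.4, -222.7, -15.2]
ee_rot: [-0.001, 0.622, 0.783, -0.0]
contact_force: [0.3, -0.6, -0.3]
width: 85.4
finger_force: 0.0
```

apply_moves(
  deltas=[
    [0,0,0,0,0,0.2,0],
    [0,0,0,0,0,0.1,0],
    [0,0,0,0,0,0,0],
  ],
)

```text
t: 11.1
eef_pos: [582.6, -222.8, -21.0]
ee_rot: [-0.0, 0.622, 0.783, -0.0]
contact_force: [-0.4, 0.0, -0.3]
width: 85.4
finger_force: 0.0
```

```bash
python3 -c "
from tip import *
go(583,-223,-30,103);tips()"
```

```text
t 11.1 p [ 582.6 -222.8  -21. ] yaw 103.0 zax [-0.001  0.    -1.   ] w 85.4 F [-0.4  0.  -0.3]
tool units [-0.014  0.019  0.45 ] rz 0.0
tip bottom row 208 cols [335]
```

apply_moves(
  deltas=[
    [0,0,0,0,0,0.2,0],
    [0,0,0,0,0,0.15,0],
    [0,0,0,0,0,0,0],
    [0,0,0,0,0,0,0.3],
    [0,0,0,0,0,0,0.3],
    [0,0,0,0,0,0,0.3],
    [0,0,0,0,0,0,0.3],
    [0,0,0,0,0,0,0.3],
    [0,0,0,0,0,0,0.3],
  ],
)

```text
t: 12.2
eef_pos: [583.6, -223.2, -27.1]
ee_rot: [0.001, 0.622, 0.783, 0.0]
contact_force: [1.4, 0.3, 3.3]
width: 74.4
finger_force: 73.7
```

```bash
python3 -c "
from tip import *
go(583,-223,-30,103)"
```

```text
t 12.2 p [ 583.6 -223.2  -27.1] yaw 103.0 zax [ 0.001 -0.    -1.   ] w 74.4 F [1.4 0.3 3.3]
tool units [ 0.018 -0.025  0.144] rz 0.0
```

apply_moves(
  deltas=[
    [0,0,0,0,0,-0.2,0.3],
    [0,0,0,0,0,-0.2,0.3],
    [0,0,1,0,0,0,0.3],
    [0,0,1,0,0,0,0.3],
    [0,0,1,0,0,0,0.3],
    [0,0,1,0,0,0,0.3],
    [0,0,1,0,0,0,0.3],
    [0,0,0.12,0,0,0,0.3],
  ],
)

```text
t: 13.0
eef_pos: [581.8, -222.5, -20.3]
ee_rot: [-0.001, 0.752, 0.659, -0.001]
contact_force: [-0.6, 0.1, -3.4]
width: 74.3
finger_force: 73.1
```

apply_moves(
  deltas=[
    [0,0,0,0.5,-0.5,0,0.3],
    [0,0,0,0.85,-0.85,0,0.3],
    [0,0,0,0.85,-0.85,0,0.3],
    [0,0,0,0.85,-0.85,0,0.3],
    [0,0,0,0.85,-0.85,0,0.3],
    [0,0,0,0.85,-0.85,0,0.3],
    [0,0,0,0.85,-0.85,0,0.3],
    [0,0,0,0.85,-0.85,0,0.3],
    [0,0,0,0.85,-0.85,0,0.3],
    [0,0,0,0.85,-0.8,0,0.3],
    [0,0,0,0.7,-0.55,0,0.3],
    [0,0,0,0,0,0,0.3],
    [0,0,0,0,0,0,0.3],
    [0,0,0,0,0,0,0.3],
  ],
)

```text
t: 14.4
eef_pos: [435.8, -25.6, -19.1]
ee_rot: [0.001, 0.752, 0.66, 0.001]
contact_force: [0.2, -0.7, -3.0]
width: 74.3
finger_force: 73.1
```

```bash
python3 - <<'E'
from m import *
go(435.1,-24.9,-27,82.5)
im=avg("top",6);np.save("t3.npy",im);np.save("s3.npy",avg("side",6))
# green board and tray seen in the top view
hs=cv2.cvtColor(im.astype(np.uint8),cv2.COLOR_RGB2HSV)
b=(im[...,2]>im[...,0]-2)&(im.mean(2)>90)
for s,c,k in comps(b,15,3000): print(s,np.round(c),np.round(ray("top",[c],24),0))
E
```

```text
t 14.4 p [435.8 -25.6 -19.1] yaw 82.5 zax [ 0.002 -0.    -1.   ] w 74.3 F [ 0.2 -0.7 -3. ]
tool units [ 0.031 -0.038  0.393] rz 0.01
[337  59  44  10  84] [358.  63.] [[ 898. -448.]]
[215  85  19  11 124] [224.  90.] [[802.  13.]]
[165 128  37  23 275] [184. 139.] [[634. 146.]]
[376 133  17  16 203] [384. 141.] [[ 622. -519.]]
[ 410  157   58   67 2473] [438. 190.] [[ 455. -683.]]
[  0 194   7  64 138] [  2. 223.] [[362. 715.]]
[110 264   8  16  73] [113. 271.] [[208. 358.]]
[120 265  32  11 146] [136. 271.] [[210. 289.]]
```

apply_moves(
  deltas=[
    [0,0,0,0.03,-0.04,0.2,0.3],
    [0,0,0,0,0,0.15,0.3],
    [0,0,0,0.5,0,0,0.3],
    [0,0,0,0.5,0,0,0.3],
    [0,0,0,0.5,0,0,0.3],
    [0,0,0,0.5,0,0,0.3],
    [0,0,0,0,0,0,0.3],
  ],
)

```text
t: 15.7
eef_pos: [439.1, 16.8, -26.5]
ee_rot: [-0.0, 0.751, 0.66, 0.0]
contact_force: [-1.1, -0.4, -3.6]
width: 74.5
finger_force: 73.1
```

apply_moves(
  deltas=[
    [0,0,0,0.3,0,0,0.3],
    [0,0,0,0.3,0,0,0.3],
    [0,0,0,0,0,0,0.3],
  ],
)

```text
t: 16.0
eef_pos: [440.6, 27.8, -26.5]
ee_rot: [0.0, 0.751, 0.66, 0.0]
contact_force: [0.2, -0.5, -2.8]
width: 74.5
finger_force: 73.1
```

```bash
python3 - <<'E'
from m import *
go(452.3+.1305*-82,106-.9914*82,-27,82.5)
E
```

```text
t 16.0 p [440.6  27.8 -26.5] yaw 82.6 zax [ 0.  0. -1.] w 74.5 F [ 0.2 -0.5 -2.8]
tool units [-0.147  0.068  0.025] rz 0.02
```

apply_moves(
  deltas=[
    [0,0,0,0.25,0.05,0,0.3],
    [0,0,0,0.25,0,0,0.3],
    [0,0,0,0,0,0,0.3],
  ],
)

```text
t: 16.3
eef_pos: [443.0, 37.4, -26.5]
ee_rot: [0.0, 0.752, 0.66, 0.0]
contact_force: [0.3, 0.9, -3.0]
width: 74.7
finger_force: 73.1
```

apply_moves(
  deltas=[
    [0,0,0,0.25,0,0,0.3],
    [0,0,0,0.25,0,0,0.3],
    [0,0,0,0,0,0,0.3],
  ],
)

```text
t: 16.6
eef_pos: [444.2, 47.5, -26.5]
ee_rot: [0.0, 0.751, 0.66, 0.0]
contact_force: [-0.0, -0.6, -3.6]
width: 74.4
finger_force: 73.1
```

```bash
python3 - <<'E'
from m import *
go(452.3-.1305*60,106-.9914*60,-27,82.5);print(r.read_state()["wrist_torque"])
E
```

```text
t 16.6 p [444.2  47.5 -26.5] yaw 82.6 zax [ 0.  0. -1.] w 74.4 F [-0.  -0.6 -3.6]
tool units [-0.046  0.019  0.025] rz 0.02
[-0.11183461 -0.00192692 -0.00496589]
```

apply_moves(
  deltas=[
    [0,0,0,0.25,0,0.02,0.3],
    [0,0,0,0.25,0,0,0.3],
    [0,0,0,0,0,0,0.3],
  ],
)

```text
t: 16.9
eef_pos: [445.6, 57.4, -26.9]
ee_rot: [0.0, 0.751, 0.66, 0.0]
contact_force: [0.1, -0.3, -3.6]
width: 74.7
finger_force: 73.1
```

apply_moves(
  deltas=[
    [0,0,0,0.25,0,0,0.3],
    [0,0,0,0.25,0,0,0.3],
    [0,0,0,0,0,0,0.3],
  ],
)

```text
t: 17.2
eef_pos: [446.9, 67.4, -26.9]
ee_rot: [0.0, 0.752, 0.66, 0.0]
contact_force: [1.5, 0.5, -3.2]
width: 74.5
finger_force: 73.2
```

```bash
python3 - <<'E'
from m import *
go(452.3-.1305*30,106-.9914*30,-27,82.5);print(r.read_state()["wrist_torque"])
E
```

```text
t 17.2 p [446.9  67.4 -26.9] yaw 82.6 zax [ 0.  0. -1.] w 74.5 F [ 1.5  0.5 -3.2]
tool units [0.448 0.014 0.007] rz 0.01
[-0.12472372 -0.01666764 -0.05124273]
```

apply_moves(
  deltas=[
    [0,0,0,0.25,0,0,0.3],
    [0,0,0,0.3,0,0,0.3],
    [0,0,0,0,0,0.1,0.3],
    [0,0,0,0,0,0,0.3],
  ],
)

```text
t: 17.6
eef_pos: [448.7, 78.8, -27.2]
ee_rot: [-0.0, 0.752, 0.659, 0.0]
contact_force: [-4.6, 2.0, 13.7]
width: 74.4
finger_force: 75.3
```

```bash
python3 - <<'E'
from m import *
go(452.3-.1305*30,106-.9914*30,-27,82.5);print(r.read_state()["wrist_torque"])
E
```

```text
t 17.6 p [448.7  78.8 -27.2] yaw 82.5 zax [-0.     0.001 -1.   ] w 74.4 F [-4.6  2.  13.7]
tool units [-0.125  0.002 -0.011] rz 0.0
[ 0.32902014  0.5857949  -0.07537044]
```

apply_moves(
  deltas=[
    [0,0,0,0,0,-0.05,0],
    [0,0,0,0,0,0,0],
    [0,0,0,0,0,0,0],
    [0,0,0,0,0,0,0],
    [0,0,0,0,0,-0.3,0],
    [0,0,0,0,0,-0.8,0],
    [0,0,0,0,0,-1,0],
    [0,0,0,0,0,-1,0],
    [0,0,0,-0.95,0,0,1],
    [0,0,0,-0.95,0,0,1],
    [0,0,0,-0.95,0,0,1],
    [0,0,0,0,0,0,1],
    [0,0,0,0,0,0,1],
    [0,0,0,0,0,0,1],
    [0,0,0,0,0,0,1],
  ],
)

```text
t: 19.1
eef_pos: [440.8, 21.8, 34.1]
ee_rot: [-0.0, 0.751, 0.66, 0.0]
contact_force: [0.1, -0.5, 0.1]
width: 0.5
finger_force: 0.0
```

```bash
python3 - <<'E'
from m import *
go(452.3-.1305*86,106-.9914*86,-17,82.5)
im=avg("top",4);np.save("t4.npy",im);s=avg("side",4)
o=np.zeros((600,800,3))
o[:,:400]=cv2.resize(im[140:230,175:235],(400,600),interpolation=cv2.INTER_CUBIC)
o[:,400:]=cv2.resize(s[130:220,200:260],(400,600),interpolation=cv2.INTER_CUBIC)
cv2.imwrite("pics/p10.png",np.clip(o[:,:,::-1],0,255).astype(np.uint8))
E
```

```text
t 19.1 p [440.8  21.8  34.1] yaw 82.6 zax [ 0.  0. -1.] w 0.5 F [ 0.1 -0.5  0.1]
tool units [-0.049  0.021  2.554] rz 0.02
```

apply_moves(
  deltas=[
    [0,0,0,0,0.02,0.8,1],
    [0,0,0,0,0,0.8,1],
    [0,0,0,0,0,0.5,1],
    [0,0,0,0,0,0.2,1],
    [0,0,0,0,0,0,1],
    [0,0,0,0,0,0,1],
  ],
)

```text
t: 20.1
eef_pos: [441.5, 21.1, -11.6]
ee_rot: [0.0, 0.752, 0.66, 0.0]
contact_force: [0.7, 0.2, -0.6]
width: -0.0
finger_force: 0.0
```

apply_moves(
  deltas=[
    [0,0,0,0.25,0,0,1],
    [0,0,0,0.25,0,0,1],
    [0,0,0,0.25,0,0,1],
    [0,0,0,0.25,0,0,1],
    [0,0,0,0,0,0,1],
  ],
)

```text
t: 20.6
eef_pos: [443.9, 41.7, -11.8]
ee_rot: [0.0, 0.751, 0.66, 0.0]
contact_force: [-0.5, -0.2, -0.0]
width: -0.3
finger_force: 0.0
```

apply_moves(
  deltas=[
    [0,0,0,0.25,0,0,1],
    [0,0,0,0.25,0,0,1],
    [0,0,0,0,0,0,1],
  ],
)

```text
t: 20.9
eef_pos: [445.2, 51.5, -11.9]
ee_rot: [-0.0, 0.752, 0.66, 0.0]
contact_force: [-0.4, 0.0, -0.0]
width: -0.1
finger_force: 0.0
```

```bash
python3 - <<'E'
from m import *
go(452.3-.1305*19,106-.9914*19,-12,82.5)
E
```

```text
t 20.9 p [445.2  51.5 -11.9] yaw 82.5 zax [ 0.  0. -1.] w -0.1 F [-0.4  0.  -0. ]
tool units [ 1.801 -0.002  0.006] rz 0.01
```

```bash
python3 - <<'E'
from m import *
im=avg("top",4);np.save("t5.npy",im);s=avg("side",4);np.save("s5.npy",s)
o=np.zeros((600,800,3))
o[:,:400]=cv2.resize(im[140:230,175:235],(400,600),interpolation=cv2.INTER_CUBIC)
o[:,400:]=cv2.resize(s[130:220,205:265],(400,600),interpolation=cv2.INTER_CUBIC)
cv2.imwrite("pics/p10.png",np.clip(o[:,:,::-1],0,255).astype(np.uint8))
E
```

```text
(no output)
```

View pics/p10.png

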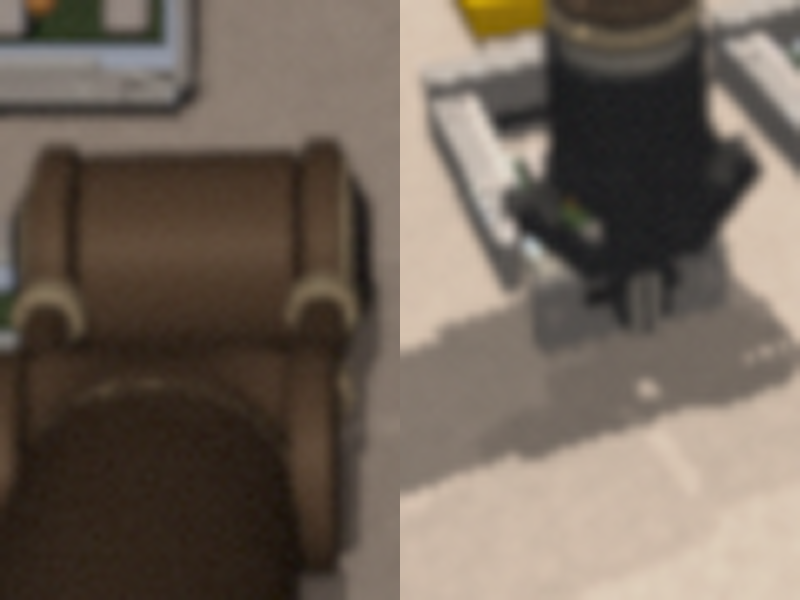

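The side half shows the closed fingers at (645,310), centred on the plate, which spans (535,320) to (725,280). The tray is in the slot and the left rail tip is at (515,280). I'll keep pushing.

apply_moves(
  deltas=[
    [0,0,0,0.25,0,0,1],
    [0,0,0,0.25,0,0,1],
    [0,0,0,0,0,0,1],
  ],
)

```text
t: 21.6
eef_pos: [446.4, 61.4, -11.9]
ee_rot: [-0.0, 0.752, 0.66, 0.0]
contact_force: [0.7, -0.3, 0.1]
width: -0.1
finger_force: 0.0
```

apply_moves(
  deltas=[
    [0,0,0,0.25,0,0,1],
    [0,0,0,0.25,0,0,1],
  ],
)

```text
t: 21.8
eef_pos: [447.6, 70.9, -11.9]
ee_rot: [0.0, 0.752, 0.66, -0.0]
contact_force: [0.1, -1.9, -0.3]
width: -0.4
finger_force: 1.0
```

apply_moves(
  deltas=[
    [0,0,0,0.25,0,0,1],
    [0,0,0,0.1,0,0,1],
  ],
)

```text
t: 22.0
eef_pos: [448.7, 78.2, -11.9]
ee_rot: [0.0, 0.751, 0.66, 0.0]
contact_force: [-0.0, -1.9, -0.3]
width: -0.4
finger_force: 1.1
```

```bash
python3 - <<'E'
from m import *
go(452.3-.1305*19,106-.9914*19,-12,82.5)
E
```

```text
t 22.0 p [448.7  78.2 -11.9] yaw 82.6 zax [ 0. -0. -1.] w -0.4 F [-0.  -1.9 -0.3]
tool units [ 0.453 -0.     0.004] rz 0.02
```

apply_moves(
  deltas=[
    [0,0,0,0.15,0,0,1],
    [0,0,0,0.15,0,0,1],
  ],
)

```text
t: 22.2
eef_pos: [449.4, 83.8, -11.9]
ee_rot: [0.0, 0.752, 0.66, 0.0]
contact_force: [0.6, -1.5, -0.0]
width: 0.0
finger_force: 1.1
```

apply_moves(
  deltas=[
    [0,0,0,0.1,0,0,1],
    [0,0,0,0.1,0,0,1],
  ],
)

```text
t: 22.4
eef_pos: [449.8, 87.7, -11.9]
ee_rot: [0.0, 0.752, 0.66, -0.0]
contact_force: [0.1, -1.9, -0.7]
width: 0.2
finger_force: 1.1
```

apply_moves(
  deltas=[
    [0,0,0,0.1,0,0,1],
    [0,0,0,0.05,0,0,1],
  ],
)

```text
t: 22.6
eef_pos: [450.3, 90.7, -11.9]
ee_rot: [0.0, 0.752, 0.66, 0.0]
contact_force: [-0.0, -2.2, -0.9]
width: -0.2
finger_force: 1.1
```

apply_moves(
  deltas=[
    [0,0,0,0.1,0,0,1],
    [0,0,0,0.05,0,0,1],
  ],
)

```text
t: 22.8
eef_pos: [450.4, 91.3, -11.9]
ee_rot: [0.001, 0.751, 0.661, -0.002]
contact_force: [-0.0, -16.2, 1.6]
width: 0.0
finger_force: 7.6
```

apply_moves(
  deltas=[
    [0,0,0,0.1,0,0,1],
    [0,0,0,0.05,0,0,1],
  ],
)

```text
t: 23.0
eef_pos: [450.4, 91.3, -11.8]
ee_rot: [0.003, 0.75, 0.662, -0.004]
contact_force: [0.1, -28.4, 5.0]
width: -0.2
finger_force: 14.0
```

apply_moves(
  deltas=[
    [0,0,0,0.07,0,0,1],
    [0,0,0,0.05,0,0,1],
  ],
)

```text
t: 23.2
eef_pos: [450.3, 91.3, -11.8]
ee_rot: [0.004, 0.749, 0.663, -0.006]
contact_force: [-0.1, -38.6, 7.4]
width: -0.0
finger_force: 18.9
```

A firm stop at 38 N. I'll back off, lift clear and check.

apply_moves(
  deltas=[
    [0,0,0,-0.4,0,0,1],
    [0,0,0,-0.8,0,0,1],
    [0,0,0,-0.8,0,0,1],
    [0,0,0,-0.5,0,-0.8,1],
    [0,0,0,-1,0,-1,1],
    [0,0,0,-1,0,-1,1],
    [0,0,0,-1,0,-1,1],
    [0,0,0,-1,0,-1,1],
    [0,0,0,-1,0,-1,1],
    [0,0,0,-1,0,-1,1],
    [0,0,0,-1,0,-1,1],
    [0,0,0,-1,0,-1,1],
    [0,0,0,-1,0,0,1],
    [0,0,0,-1,0,0,1],
    [0,0,0,-1,0,0,1],
    [0,0,0,-1,0,0,1],
    [0,0,0,-1,0,0,1],
  ],
)

```text
t: 24.9
eef_pos: [411.1, -208.6, 164.1]
ee_rot: [-0.0, 0.752, 0.659, 0.001]
contact_force: [-0.2, 0.8, 1.0]
width: -0.1
finger_force: 0.0
```

```bash
python3 - <<'E'
from m import *
go(450,91,0,82.5)
im=avg("top",6);np.save("t6.npy",im);old=np.load("top.npy")
c=cv2.resize(im[125:215,140:310].astype(np.float32),None,fx=4,fy=4,interpolation=cv2.INTER_CUBIC)
blue=(c[...,2]>c[...,0])&(c.mean(2)>95)
green=(c[...,1]>c[...,0]+8)
for nm,m in(("blue",blue),("green",green)):
    for s,ce,k in comps(m,200,30000):
        x=np.argwhere(k)[:,::-1];w=ray("top",off(x),24);print(nm,s,np.round(w.min(0)),np.round(w.max(0)),np.round(w.mean(0),1))
# bystanders moved?
d=np.abs(im-old).mean(2)>25
for s,ce,k in comps(d,25,99999): print("diff",s,np.round(ray("top",[ce],0)))
E
```

```text
t 24.9 p [ 411.1 -208.6  164.1] yaw 82.5 zax [ 0.001  0.001 -1.   ] w -0.1 F [-0.2  0.8  1. ]
tool units [15.096 -0.026  8.222] rz 0.0
blue [  99   13  148   89 4150] [595.  90.] [671. 210.] [635.  145.5]
blue [  65  211  158  109 4859] [415. 108.] [504. 233.] [466.  167.5]
green [162  60  37  25 573] [610. 129.] [631. 159.] [618.6 141.9]
green [106 237  27  15 235] [471. 181.] [483. 201.] [476.7 188.5]
green [130 270  36  24 463] [437. 153.] [456. 181.] [445.7 163.8]
diff [296 136   7  16  37] [[ 624. -239.]]
diff [   54   145   307   239 24459] [[178.  28.]]
diff [156 178  40  21 146] [[489. 185.]]
diff [194 180   6  29  40] [[454. 104.]]
diff [160 182  15   9  81] [[482. 203.]]
diff [170 185  23  15 163] [[458. 154.]]
diff [162 190   7   6  38] [[459. 208.]]
diff [180 200  13   5  39] [[426. 140.]]
diff [  0 229   4  32  70] [[305. 729.]]
diff [ 22 228  12   9  87] [[334. 647.]]
diff [  0 239  33  44 528] [[227. 665.]]
diff [ 55 253  16  14 137] [[244. 529.]]
diff [224 316  35  30 500] [[ 25. -34.]]
diff [   0  318   59   66 2268] [[-55. 633.]]
diff [179 345  44  39 559] [[-76.  96.]]
diff [218 349  30  24 300] [[-60. -16.]]
diff [248 374  11  10  71] [[-121.  -68.]]
```

```bash
python3 - <<'E'
from m import *
p=r.camera_params("top");K,R,t=(np.array(p[k]) for k in("intrinsics","R","t"))
im=np.load("t6.npy").astype(np.float32)
def prof(o,yaw,ls):
    a=np.radians(yaw);d=np.array([np.cos(a),np.sin(a)]);n=np.array([-d[1],d[0]]);S=np.arange(-30,150,3.)
    acc=0
    for l in ls:
        X=np.array([np.r_[np.array(o)+s*d+l*n,30] for s in S]);c=(X@R.T+t)@K.T;q=(c[:,:2]/c[:,2:]).astype(np.float32)
        acc=acc+cv2.remap(im,q[:,0].reshape(1,-1),q[:,1].reshape(1,-1),cv2.INTER_CUBIC)[0]
    acc/=len(ls);return S,acc.mean(1),acc[:,0]-acc[:,2]
w=ray("top",np.array([[296,75]])/4.7+[140,125],36)[0];print("full mouth",w)
S,v1,b1=prof(w,90,(-28,-24,24,28));S,v2,b2=prof((452.3,106),82.5,(-28,-24,24,28))
for i in range(len(S)):print(int(S[i]),int(v1[i]),int(b1[i]),"|",int(v2[i]),int(b2[i]))
E
```

```text
full mouth [622.20350033  82.46145868]
-30 126 25 | 124 25
-27 126 25 | 125 25
-24 126 25 | 125 25
-21 126 25 | 125 25
-18 126 25 | 125 25
-15 126 25 | 123 25
-12 123 25 | 117 23
-9 117 24 | 100 21
-6 104 21 | 73 14
-3 82 14 | 80 9
0 92 12 | 111 10
3 115 12 | 129 5
6 130 5 | 136 -5
9 138 -5 | 134 -12
12 128 -10 | 122 -10
15 106 -5 | 115 -8
18 96 1 | 113 -7
21 99 1 | 112 -5
24 103 1 | 111 -3
27 104 1 | 112 -4
30 102 0 | 114 -7
33 99 0 | 117 -9
36 97 0 | 119 -10
39 97 0 | 119 -9
42 94 1 | 117 -9
45 91 5 | 112 -7
48 103 6 | 109 -4
51 126 7 | 110 -1
54 139 8 | 112 0
57 140 11 | 114 -2
60 140 11 | 115 -5
63 140 11 | 116 -6
66 139 12 | 119 -7
69 137 12 | 117 -7
72 129 11 | 112 -6
75 111 10 | 109 -7
78 96 10 | 111 -6
81 91 9 | 114 -6
84 91 10 | 115 -6
87 91 10 | 115 -6
90 90 9 | 118 -8
93 86 8 | 120 -9
96 83 7 | 119 -9
99 83 7 | 116 -7
102 86 8 | 116 -6
105 89 9 | 116 -5
108 91 10 | 115 -5
111 90 11 | 114 -6
114 92 9 | 119 -8
117 107 4 | 132 -11
120 127 1 | 137 -12
123 134 3 | 109 -6
126 119 8 | 61 0
129 91 10 | 41 4
132 76 9 | 61 6
135 87 10 | 97 10
138 110 13 | 122 12
141 122 13 | 126 14
144 124 14 | 125 14
147 123 14 | 124 14
```

```bash
python3 - <<'E'
from m import *
p=r.camera_params("top");K,R,t=(np.array(p[k]) for k in("intrinsics","R","t"))
im=np.load("t6.npy").astype(np.float32).mean(2)
def edges(o,yaw,l):
    a=np.radians(yaw);d=np.array([np.cos(a),np.sin(a)]);n=np.array([-d[1],d[0]]);S=np.arange(-30,150,.5)
    X=np.array([np.r_[np.array(o)+s*d+l*n,30] for s in S]);c=(X@R.T+t)@K.T;q=(c[:,:2]/c[:,2:]).astype(np.float32)
    v=cv2.remap(im,q[:,0].reshape(1,-1),q[:,1].reshape(1,-1),cv2.INTER_CUBIC)[0];v=cv2.GaussianBlur(v.reshape(1,-1),(0,0),2).ravel();g=np.gradient(v)
    f=lambda a,b,s:S[(S>=a)&(S<b)][np.argmax(s*g[(S>=a)&(S<b)])]
    return [f(-20,0,-1),f(-8,12,1),f(112,131,-1),f(128,146,1)]
for nm,o,y in(("full",(622.2,82.5),90),("ours",(452.3,106),82.5)):
    for l in(-26,-20,-10,0,10,20,26):
        e=edges(o,y,l);print(nm,l,e,"plate-wall",e[3]-e[0],"nose gap",e[3]-e[2])
E
```

```text
full -26 [np.float64(-5.5), np.float64(0.5), np.float64(127.0), np.float64(135.0)] plate-wall 140.5 nose gap 8.0
full -20 [np.float64(-5.5), np.float64(0.5), np.float64(127.0), np.float64(134.5)] plate-wall 140.0 nose gap 7.5
full -10 [np.float64(-5.5), np.float64(1.0), np.float64(127.0), np.float64(134.5)] plate-wall 140.0 nose gap 7.5
full 0 [np.float64(-5.5), np.float64(1.5), np.float64(127.0), np.float64(134.0)] plate-wall 139.5 nose gap 7.0
full 10 [np.float64(-5.5), np.float64(1.0), np.float64(127.5), np.float64(134.0)] plate-wall 139.5 nose gap 6.5
full 20 [np.float64(-5.5), np.float64(1.0), np.float64(127.0), np.float64(136.5)] plate-wall 142.0 nose gap 9.5
full 26 [np.float64(-5.5), np.float64(2.0), np.float64(130.5), np.float64(138.0)] plate-wall 143.5 nose gap 7.5
ours -26 [np.float64(-7.5), np.float64(-1.5), np.float64(125.0), np.float64(134.0)] plate-wall 141.5 nose gap 9.0
ours -20 [np.float64(-8.0), np.float64(-1.5), np.float64(124.0), np.float64(134.0)] plate-wall 142.0 nose gap 10.0
ours -10 [np.float64(-9.0), np.float64(-2.0), np.float64(125.0), np.float64(132.5)] plate-wall 141.5 nose gap 7.5
ours 0 [np.float64(-7.5), np.float64(-1.5), np.float64(124.5), np.float64(133.5)] plate-wall 141.0 nose gap 9.0
ours 10 [np.float64(-9.0), np.float64(-2.0), np.float64(124.5), np.float64(132.5)] plate-wall 141.5 nose gap 8.0
ours 20 [np.float64(-7.5), np.float64(-1.5), np.float64(124.5), np.float64(134.0)] plate-wall 141.5 nose gap 9.5
ours 26 [np.float64(-8.0), np.float64(-2.0), np.float64(124.0), np.float64(133.0)] plate-wall 141.0 nose gap 9.0
```

```bash
python3 -c "
from station import r
print(r.sign_off())"
```

```text
the job is handed in; nothing more can be done
None
```

The module is in the empty bay, pushed to a firm stop at 38 N. In the top view its front plate sits within about 1.5 mm of the full bay's plate position. Nothing else on the bench shows as moved. I've handed the job in but got no verdict back.

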